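# Balance the sample tubes before the spin

### The job

The four sample tubes must be split evenly between the two pans of the balance before they go into the centrifuge: move the right tube from the heavy left pan into a free pocket of the right pan so that both pans come to rest level, with every tube standing fully home in a pocket. The free pocket blocks are not quite where they should be, so feel for the hole gently and never press hard on the balance or tip a tube; leave everything else on the bench alone.

Things in the scene. Friction and masses are not known exactly. Their poses are not given: they have to be found in the camera images.
- balance: Two-pan balance, black base and white housing, base 150 x 290 mm, fixed on the table; origin under its centre on the table, z up. Its y axis runs along the beam: left pan 95 mm to +y of the centre, right pan 95 mm to -y. A post 30 x 22 mm, 117 mm tall, with a pointer stands at the centre. Place and yaw vary.
- pan_l (a joint): Height of the left pan over level in m (+ up, travel 14 mm either way; 0 is level, as when empty). The pans stay horizontal and move oppositely. The balance is springy: the heavy side sinks 1 mm per 47 g of difference (0.46 N per mm, also when pressed), damped, settling in about 1 s.
- pan_r (a joint): The same for the right pan: pan_r = -pan_l.
- pan_l_floor (a point): Centre of the left steel pan's floor (166 x 76 mm, long along x), 90 mm above the table when level; moves with the pan. Three white plastic blocks are fixed on it at x = -50, 0, +50 mm from here, each 44 x 44 mm, 30 mm tall, with a round pocket from above, 30 mm across, 26 mm deep (bottom 4 mm above the pan floor). All three hold a tube at the start.
- pan_r_floor (a point): The same for the right pan, with three blocks of the same kind. The middle one is fixed and holds a tube at the start; the outer two are empty and stand in a track along the balance's y: stiff (about 6 N to slide), 11 mm travel each way.
- place_near (a point): Nominal mouth centre of the right pan's empty block on the -x side: at x = -50 mm, 30 mm above the pan floor, level with the block's top; moves with the pan. The real pocket is exact in x but lies 4 to 8 mm off this point along the balance's y, to one side or the other: not measured, to be felt or seen.
- place_far (a point): The same for the empty block at x = +50 mm; its offset is another. A tube pressed on a block's top with about 2 N and slid slowly along y drops in when it comes within about 1 mm of the real centre: the pan springs up round it and the force falls to about nothing.
- tube_a_mid (a point): Centre, half-way up, of the shortest of four upright steel sample tubes: 84 mm long, 28 mm across (plain cylinder, foot bevelled 1 mm), about 40 g (within 2 %). A dark line runs round it 16 mm below the top. z runs up its axis. Which pocket holds which tube varies.
- tube_b_mid (a point): Centre, half-way up, of the second shortest of four upright steel sample tubes: 96 mm long, 28 mm across (plain cylinder, foot bevelled 1 mm), about 100 g (within 2 %). A dark line runs round it 16 mm below the top. z runs up its axis. Which pocket holds which tube varies.
- tube_c_mid (a point): Centre, half-way up, of the second longest of four upright steel sample tubes: 108 mm long, 28 mm across (plain cylinder, foot bevelled 1 mm), about 160 g (within 2 %). A dark line runs round it 16 mm below the top. z runs up its axis. Which pocket holds which tube varies.
- tube_d_mid (a point): Centre, half-way up, of the longest of four upright steel sample tubes: 120 mm long, 28 mm across (plain cylinder, foot bevelled 1 mm), about 220 g (within 2 %). A dark line runs round it 16 mm below the top. z runs up its axis. Which pocket holds which tube varies.
- dish: Bystander, to be left alone: clear flat dish, 64 mm across, 16 mm high, on the table; origin under its centre.
- collar: Bystander, to be left alone: dark steel disc, 30 mm across, 14 mm high, on the table; origin under its centre.
- driver: Bystander, to be left alone: screwdriver, 170 mm long, lying on the table; origin under its middle.
- bottle: Bystander, to be left alone: amber bottle, 64 mm across, 150 mm high, on the table; origin under its centre.
- sharps: Bystander, to be left alone: yellow jar with a red lid, 100 mm across, 130 mm high, on the table; origin under its centre.
- objective: Bystander, to be left alone: brass objective barrel, 34 mm across, 52 mm high, on the table; origin under its centre.
- tipbox: Bystander, to be left alone: clear pipette-tip box, 120 x 85 x 50 mm, on the table; origin under its centre.

How it is judged:
By the outcome, as a careful person would: the job done as asked, in the order asked, and still so for the second after the job is handed in, with the robot touching nothing.
It also fails if it takes over 72 s, if anything falls off the work surface, if the arm or the gripper's body presses on something with over 40 N, if the wrist force passes 120 N, or if a joint passes its speed limit or range.

### The arm

A 7-joint arm with a two-finger parallel gripper is mounted at the origin on the work surface. World frame = base frame: x ahead of the robot, y to its left, z up, the work surface at z = 0. Lengths are in m, angles in degrees, forces in N, time in s.
With the tool pointing down it reaches from about 0.425 to 0.875 m from the base axis. Payload 4.7 kg.
Tool frame: the origin (TCP) lies midway between the tips of the shut fingers; the grasp point (between the pads) lies env.grip_point_offset behind it (env.grip_point_offset is the distance from the TCP to the grasp point, in m); x points along the fingers, y is the direction in which the jaws open and shut, and the axes are right-handed (so a half turn about x gives the same grasp; the last joint's range is limited). The gripper opens to 87 mm and grips with 3 to 60 N. Pads are 19 mm wide; open, the fingers measure 117 mm over their backs; the gripper's body (75 mm by 190 mm) begins 51 mm behind the grasp point.
Start: joints at [-75.625, 18.392, -4.016, 83.108, 1.295, 78.541, -3.26], TCP at [0.153, 0.632, 0.223] pointing down, gripper open.
Joint ranges: [-163.93, 163.93], [-17.29, 119.83], [-79.2, 71.16], [3.27, 140.29], [-89.18, 269.18], [5.43, 117.66], [-154.24, 154.24]. Speed limits (degrees/s): [147.25, 147.25, 180, 180, 180, 180, 180].

### API

Orientations are given as [roll, pitch, yaw] about the fixed x, y, z axes, in that order (R = Rz(yaw) Ry(pitch) Rx(roll)).
In Python, from cell import readout, read_camera, camera_params, sign_off, spot_in, pinpoint, env gives the robot as it stands.
- The arm moves only by the shell command python3 -m pendant 'ROWS' [OPENING] [FORCE]. ROWS is a JSON object of lists of equal length, an entry for each row: "xyz": the shift along the world's x, y, z in m, a list of three; "turn": the turn about the world's z in rad. A call has 1 to 10 rows; each row shifts and turns the pose as measured when the row begins; what a row does not reach is not made up. A row lasts 1/8 s, in which the tool goes at most 62.5 mm and 10.7 degrees, less where a joint would pass 70% of its speed; a pose out of reach is approached as far as the arm can. A call is refused whole if a number of a shift passes 0.0625 or a number of a turn 0.188, either way. A call with a gripper value outside its range is refused whole. OPENING is the opening, from 0 (shut) to 1 (fully open), set as the call begins (- or left out, the last holds). The fingers move at their own pace and stop on an object; FORCE is the grip in N (left out, the last holds). Time passes only in rows, so rows that do not move let the fingers close. It gives the time, the measured TCP pose, the force and the opening at its end, in the units of the state.
- readout.get_obs(): the state, without advancing time (a new reading comes with each control period).
- read_camera(name): name is "scene" or "top" or "wrist"; returns the picture (400x640x3 uint8, red, green, blue); there is no depth.
- camera_params(name): a dict with "fx", "fy", "cx", "cy" (pixels), "rvec" (rotation vector, rad) and "tvec" (3), from world to camera coordinates, as OpenCV has them; the wrist camera has in their place "hand_eye" (4x4, takes a point from camera to tool coordinates, whose origin is the TCP and whose axes are the tool frame's). Camera axes: x right, y down, z forward; pixel columns grow to the right and rows downward; lengths in m; the calibration is good to about 2 mm. A picture is of the moment at which its call begins: read the wrist's pose just before it. camera_params takes no time and is no camera call.
- sign_off(): hands the job in, once; it reports no verdict.
Trained networks look in the newest picture that a camera, given by its name, has taken for a name from the list of things; names that differ only in an ending like _2 or _b are one class to them, and where a whole thing is asked for, a point or a joint stands for the part that bears it (a point fixed in the world has none). Each returns a list of dicts, best first, with "score" (0 to 1); they miss things now and then, are a little off and sometimes report something else, mostly with a low value. They report only what shows in the picture. A call takes as long as a camera call.
- spot_in(camera, name): "at" ([x, y, z] in m, in the coordinates of the camera as it stood for that picture, good to about 4 mm: the middle of the surface that is visible of it).
- pinpoint(camera, name): "at" ([x, y, z] in m, in the coordinates of the camera as it stood for that picture, good to about 4 mm: a listed point, or the origin of a listed thing).
The state is a dict: "time_s": time; "qpos": joint angles; "joint_velocities": joint speeds; "effort": joint torques, N m; "tool_pos": TCP position; "tool_rot": TCP orientation; "force": force on the tool from outside, world axes, zero at the start; "wrist_torque": the same for the moment, N m; "grip_width": finger opening in m.
Only numpy, scipy, OpenCV 4.12 (cv2) and the standard library are available. Lean on these libraries where they do the work, as an engineer would, in place of code of your own. Each camera call takes 0.05 s, during which the arm holds its last target.

## Working session

There is one attempt and no reset: what is moved stays moved. The work goes in short steps, Python scripts to look and compute and a shell command to move; the robot and the scene stay as the last step left them, time stands still between calls to the robot, and variables do not carry over. Pictures are saved under pics/ and viewed, and the job is handed in when it is done.

```bash
mkdir -p pics; ls
cat > h.py <<'E'
import numpy as np, cv2
from cell import readout, read_camera, camera_params, sign_off, spot_in, pinpoint, env
from scipy.spatial.transform import Rotation as R
def cam(name):
    p=camera_params(name)
    K=np.array([[p['fx'],0,p['cx']],[0,p['fy'],p['cy']],[0,0,1]])
    if 'rvec' in p:
        Rm=cv2.Rodrigues(np.array(p['rvec'],float))[0]; t=np.array(p['tvec'],float).ravel()
        return K,Rm,t
    o=readout.get_obs(); T=np.eye(4); T[:3,:3]=R.from_euler('xyz',o['tool_rot'],degrees=True).as_matrix(); T[:3,3]=o['tool_pos']
    W=T@np.array(p['hand_eye']); Wi=np.linalg.inv(W); return K,Wi[:3,:3],Wi[:3,3]
def toworld(c,at): K,Rm,t=c; return Rm.T@(np.array(at)-t)
def proj(c,P): K,Rm,t=c; q=K@(Rm@np.array(P)+t); return q[:2]/q[2]
def onplane(c,uv,z):
    K,Rm,t=c; d=Rm.T@np.linalg.inv(K)@np.array([uv[0],uv[1],1]); o=-Rm.T@t; return o+d*(z-o[2])/d[2]
def shot(name,fn):
    c=cam(name); im=read_camera(name); cv2.imwrite('pics/'+fn,im[:,:,::-1]); return c,im
E
python3 - <<'E'
from h import *
np.set_printoptions(precision=4,suppress=True)
print(env.grip_point_offset); print(readout.get_obs())
for n in ['scene','top']:
    c,im=shot(n,n+'0.png'); print(n,c)
    for k in ['balance','tube_a_mid','tube_b_mid','tube_c_mid','tube_d_mid','place_near','place_far','pan_r_floor','pan_l_floor']:
        for d in pinpoint(n,k)[:2]: print(k,round(d['score'],2),toworld(c,d['at']))
print(readout.get_obs()['time_s'])
E
```

```text
pics
0.0187
{'time_s': 0.0, 'qpos': array([-75.6259,  18.4401,  -4.0163,  83.1756,   1.2944,  78.5384,
        -3.262 ]), 'joint_velocities': array([ 0.1161,  0.015 ,  0.0437,  0.0175,  0.0932,  0.094 , -0.0509]), 'effort': array([  0.0002, -49.1279,  -0.4036, -31.2526,  -0.0638,   0.0436,
         0.0002]), 'tool_pos': array([0.1524, 0.6313, 0.2214]), 'tool_rot': array([ -87.4457,   89.891 , -101.0113]), 'force': array([ 0.4172, -0.6799, -0.5702]), 'wrist_torque': array([ 0.035 ,  0.0266, -0.0158]), 'grip_width': 0.08688780230380884}
scene (array([[388.1131,   0.    , 317.5154],
       [  0.    , 388.1131, 194.8449],
       [  0.    ,   0.    ,   1.    ]]), array([[ 0.8174,  0.5761,  0.0055],
       [ 0.4184, -0.587 , -0.6931],
       [-0.3961,  0.5688, -0.7208]]), array([-0.4422, -0.1622,  1.4898]))
balance 0.69 [ 0.5696  0.054  -0.0018]
balance 0.35 [ 0.5323 -0.0473  0.122 ]
tube_a_mid 0.74 [ 0.5326 -0.0451  0.1179]
tube_a_mid 0.66 [0.5107 0.1459 0.1309]
tube_b_mid 0.67 [0.6128 0.1568 0.1385]
tube_c_mid 0.52 [0.5641 0.1517 0.1501]
tube_c_mid 0.42 [0.6128 0.1526 0.1377]
place_near 
[... 172 characters left out ...]
1 [0.5659 0.1493 0.0867]
top (array([[450.6672,   0.    , 317.3038],
       [  0.    , 450.6672, 205.0035],
       [  0.    ,   0.    ,   1.    ]]), array([[ 0.0289, -0.9996,  0.0007],
       [-0.9917, -0.0288, -0.1254],
       [ 0.1254,  0.0029, -0.9921]]), array([-0.0116,  0.5796,  1.2962]))
balance 0.78 [ 0.5727  0.0633 -0.0002]
tube_a_mid 0.55 [0.5112 0.146  0.134 ]
tube_b_mid 0.65 [0.6149 0.1566 0.1446]
tube_c_mid 0.57 [0.5683 0.1489 0.1422]
tube_d_mid 0.58 [0.5106 0.146  0.1327]
tube_d_mid 0.46 [ 0.5889 -0.0357  0.1545]
place_far 0.87 [ 0.6358 -0.0289  0.1224]
place_far 0.72 [ 0.6555  0.3789 -0.0014]
pan_r_floor 0.69 [ 0.5804 -0.0341  0.0926]
pan_l_floor 0.69 [0.5655 0.1499 0.0863]
1.0
```

View pics/scene0.png

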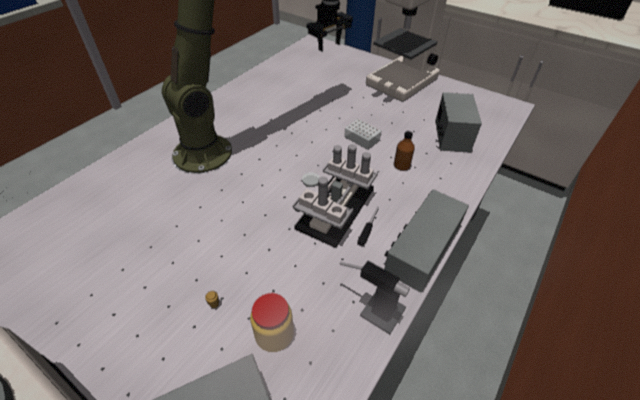

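View pics/top0.png

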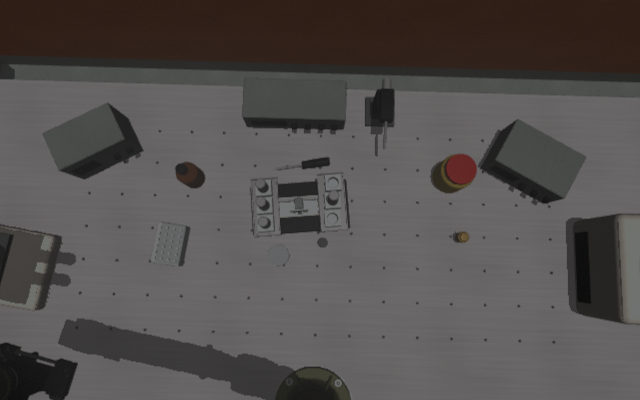

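Run:
```python
import cv2
a=cv2.imread('pics/scene0.png')[135:250,285:395]; b=cv2.imread('pics/top0.png')[165:245,240:360]
cv2.imwrite('pics/sc1.png',cv2.resize(a,None,fx=5,fy=5,interpolation=2)); cv2.imwrite('pics/tc1.png',cv2.resize(b,None,fx=6,fy=6,interpolation=2))
```

```text
(no output)
```

View pics/sc1.png

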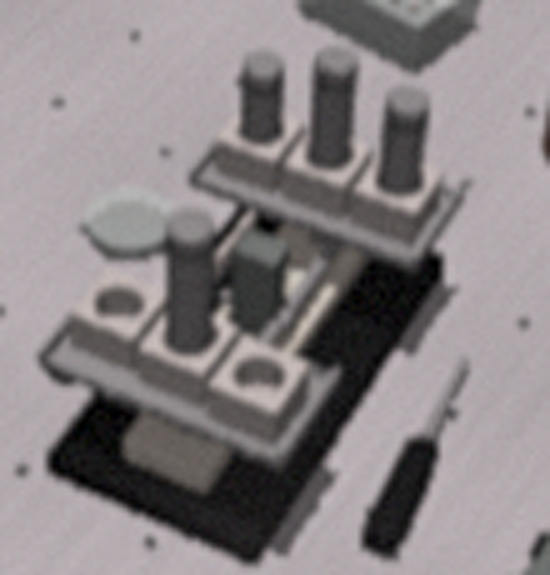

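View pics/tc1.png

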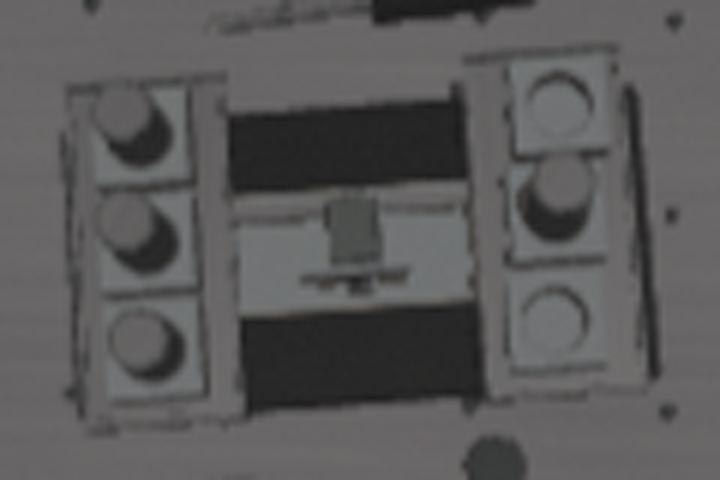

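Run:
```python
from h import *
np.set_printoptions(precision=4,suppress=True)
o=readout.get_obs(); M=R.from_euler('xyz',o['tool_rot'],degrees=True).as_matrix(); print(M); print(camera_params('wrist'))
```

```text
[[ 0.0001  0.2346  0.9721]
 [ 0.0001  0.9721 -0.2346]
 [-1.      0.0001  0.0001]]
{'fx': 336.1971227701224, 'fy': 336.1971227701224, 'cx': 315.18952678218363, 'cy': 201.68282518808522, 'hand_eye': array([[ 0.0007, -0.244 ,  0.9698, -0.1628],
       [ 1.    , -0.0007, -0.0009,  0.0002],
       [ 0.0009,  0.9698,  0.244 , -0.066 ],
       [ 0.    ,  0.    ,  0.    ,  1.    ]])}
```

```bash
python3 -m pendant '{"xyz":[[0.031,-0.048,0.012],[0.031,-0.048,0.012],[0.031,-0.048,0.012],[0.031,-0.048,0.012],[0.031,-0.048,0.012],[0.031,-0.048,0.012],[0.031,-0.048,0.012],[0.031,-0.048,0.012],[0.031,-0.048,0.012],[0.031,-0.048,0.012]],"turn":[0.033,0.033,0.033,0.033,0.033,0.033,0.033,0.033,0.033,0.033]}' 1
```

```text
time_s: 2.25
tool_pos: [0.4657, 0.1385, 0.3457]
tool_rot: [51.3, 89.8, 57.8]
force: [1.5, 0.8, 0.0]
grip_width: 0.087
```

```bash
python3 -m pendant '{"xyz":[[0.03,-0.04,0],[0.03,-0.04,0],[0,0,0],[0,0,0]],"turn":[0,0,0,0]}'
python3 - <<'E'
from h import *
np.set_printoptions(precision=4,suppress=True)
o=readout.get_obs(); M=R.from_euler('xyz',o['tool_rot'],degrees=True).as_matrix(); print(o['tool_pos'],M[:,1])
n='wrist'
c,im=shot(n,'w1.png')
for k in ['tube_a_mid','tube_b_mid','tube_c_mid','tube_d_mid','place_near','place_far','pan_r_floor','pan_l_floor']:
        for d in pinpoint(n,k)[:2]: print(k,round(d['score'],2),toworld(c,d['at']))
E
```

```text
time_s: 2.75
tool_pos: [0.5291, 0.0507, 0.348]
tool_rot: [27.0, 89.5, 33.1]
force: [-0.8, 1.1, 0.0]
grip_width: 0.0873
[0.5291 0.0507 0.348 ] [-0.1052  0.9944  0.0039]
tube_a_mid 0.84 [0.5158 0.1448 0.137 ]
tube_b_mid 0.78 [0.6189 0.1555 0.1443]
tube_c_mid 0.96 [0.5654 0.1511 0.1499]
tube_d_mid 0.93 [ 0.5808 -0.039   0.1563]
place_near 0.58 [ 0.5333 -0.0359  0.1211]
place_far 0.74 [ 0.6348 -0.0318  0.1228]
pan_r_floor 0.82 [ 0.5846 -0.0379  0.0895]
pan_r_floor 0.74 [0.5655 0.153  0.0892]
pan_l_floor 0.87 [0.5637 0.1484 0.0955]
```

View pics/w1.png

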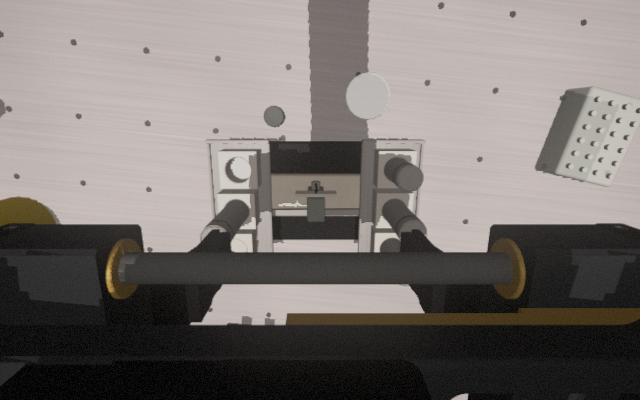

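Run:
```python
import cv2
a=cv2.imread('pics/w1.png')[130:260,200:430]
cv2.imwrite('pics/w1c.png',cv2.resize(a,(690,390),interpolation=2))
a=cv2.imread('pics/w1.png')[130:260,200:280]
cv2.imwrite('pics/w1d.png',cv2.resize(a,None,fx=4.5,fy=4.5,interpolation=2))
```

```text
(no output)
```

View pics/w1c.png

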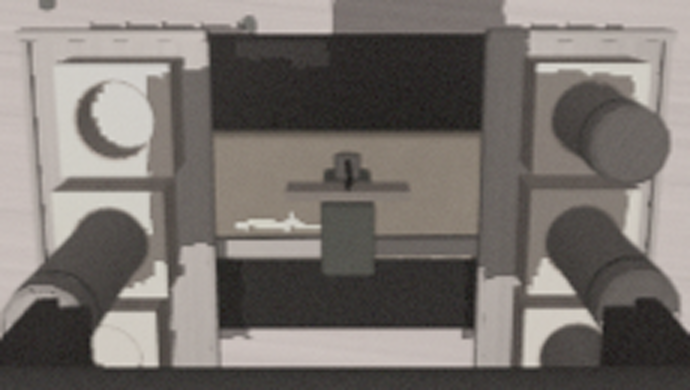

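View pics/w1d.png

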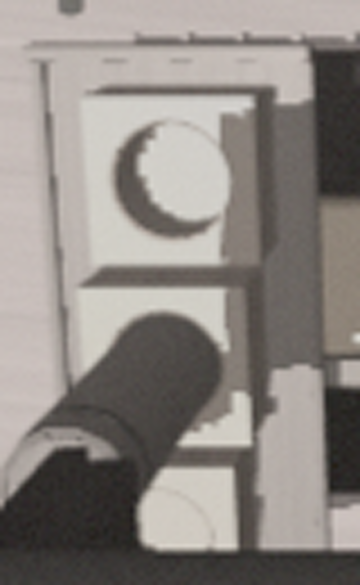

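Run:
```python
from h import *
np.set_printoptions(precision=4,suppress=True)
c=cam('wrist'); z=.1217
f=lambda u,v:(u/4.5+200-.4,v/4.5+130-.4)
P={k:onplane(c,f(*uv),z)[:2] for k,uv in dict(nTL=(82,95),nTR=(254,97),nBL=(90,266),hole=(173,180),hL=(115,180),hR=(231,180),hT=(173,121),hB=(173,239),mTL=(78,288),mTR=(248,288),mBR=(250,445),fTR=(238,465),fBR=(238,548)).items()}
for k,v in P.items(): print(k,v)
# tube a top
g=lambda u,v:(u/3+200-.3,v/3+130-.3)
print('a top', onplane(c,g(626,140),.0883+.004+.084))
print('corners pan outer', onplane(c,g(20,32),.094),onplane(c,g(672,32),.09),)
```

```text
nTL [ 0.5142 -0.0629]
nTR [ 0.5101 -0.0193]
nBL [ 0.5587 -0.0594]
hole [ 0.5336 -0.0388]
hL [ 0.5352 -0.0537]
hR [ 0.5321 -0.0239]
hT [ 0.5184 -0.0395]
hB [ 0.5492 -0.0381]
mTL [ 0.565  -0.0623]
mTR [ 0.5603 -0.0178]
mBR [ 0.6039 -0.0146]
fTR [ 0.6099 -0.0175]
fBR [ 0.6342 -0.0161]
a top [0.5125 0.1436 0.1763]
corners pan outer [ 0.5067 -0.0848  0.094 ] [0.4791 0.1806 0.09  ]
```

```bash
python3 -m pendant '{"xyz":[[-0.045,0,-0.02],[-0.045,0,-0.02],[0,0,0],[0,0,0]],"turn":[0,0,0,0]}'
python3 - <<'E'
from h import *
np.set_printoptions(precision=4,suppress=True)
o=readout.get_obs(); M=R.from_euler('xyz',o['tool_rot'],degrees=True).as_matrix(); print(o['tool_pos'],M[:,1])
c,im=shot('wrist','w2.png')
np.savez('w2.npz',K=c[0],R=c[1],t=c[2])
a=im[120:260,190:450,::-1]
cv2.imwrite('pics/w2c.png',cv2.resize(a,None,fx=3,fy=3,interpolation=2))
E
```

```text
time_s: 3.7
tool_pos: [0.4369, 0.0511, 0.3061]
tool_rot: [14.1, 89.6, 20.2]
force: [0.7, -0.7, 0.6]
grip_width: 0.0872
[0.4369 0.0511 0.3061] [-0.1071  0.9943  0.0019]
```

View pics/w2.png

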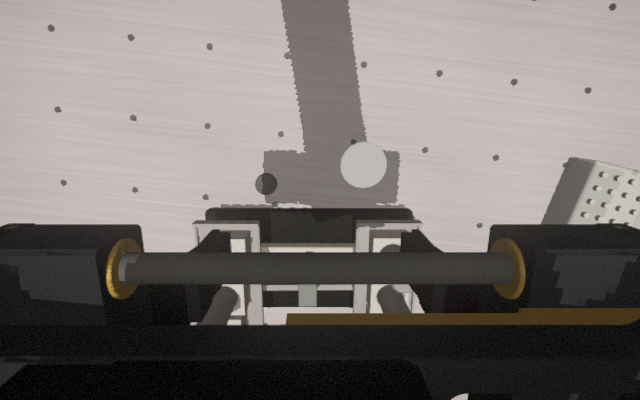

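View pics/w2c.png

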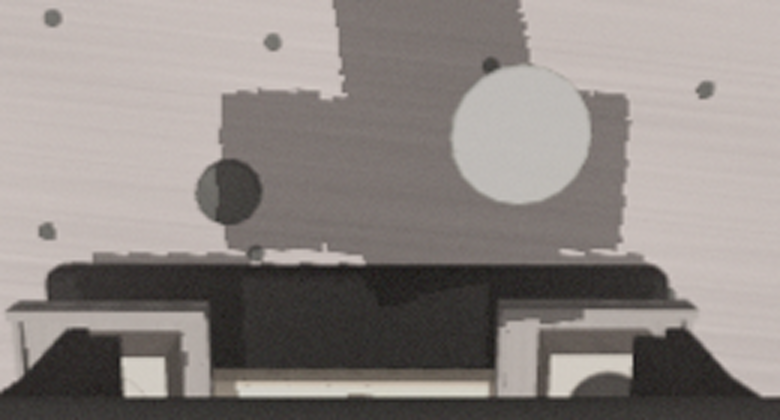

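Run:
```python
from h import *
np.set_printoptions(precision=4,suppress=True)
d=np.load('w2.npz'); c=(d['K'],d['R'],d['t'])
im=cv2.imread('pics/w2.png',0).astype(float)
def edge(us,v0,v1,sgn):
    pts=[]
    for u in us:
        col=cv2.GaussianBlur(im,(3,3),0)[v0:v1,u]; g=np.diff(col)*sgn; i=int(np.argmax(g))
        if 0<i<len(g)-1:
            a,b,cc=g[i-1],g[i],g[i+1]; off=.5*(a-cc)/(a-2*b+cc) if a-2*b+cc else 0
        else: off=0
        pts.append((u,v0+i+.5+off))
    return np.array(pts)
for nm,us,v0,v1,s,z in [('base',range(225,400,5),204,214,-1,.02),('panR',range(198,256,4),218,228,1,.09),('panL',range(362,418,4),218,228,1,.09)]:
    for sg in (1,-1):
        p=edge(us,v0,v1,sg); A=np.polyfit(p[:,0],p[:,1],1); r=p[:,1]-np.polyval(A,p[:,0])
        e=[onplane(c,(u,np.polyval(A,u)),z)[:2] for u in (us[0],us[-1])]
        print(nm,sg,A,'rms',r.std(),e,np.degrees(np.arctan2(-(e[1]-e[0])[0],(e[1]-e[0])[1])))
```

```text
base 1 [  0.0088 207.3433] rms 2.9897239012908186 [array([ 0.5098, -0.0666]), array([0.487 , 0.1681])] 5.555825350672576
base -1 [  0.0068 205.3466] rms 0.6693435781840009 [array([ 0.5063, -0.0667]), array([0.4831, 0.1674])] 5.674512604411702
panR 1 [  0.0022 222.9451] rms 0.02489312455903805 [array([ 0.5087, -0.0804]), array([ 0.5019, -0.0146])] 5.945768950213878
panR -1 [  0.0787 207.8121] rms 1.8599671746777457 [array([ 0.5087, -0.0804]), array([ 0.5072, -0.0143])] 1.317548075825497
panL 1 [ -0.0957 261.4171] rms 0.9989948046257188 [array([0.4924, 0.113 ]), array([0.4797, 0.1732])] 11.857090063445709
panL -1 [  0.0263 214.4201] rms 2.3154148541270465 [array([0.4889, 0.1125]), array([0.484, 0.174])] 4.49959852006824
```

```bash
python3 -m pendant '{"xyz":[[0.055,0,0.01],[0.055,0,0.02],[0.055,0,0.02],[0.03,0,0],[0,0,0],[0,0,0]],"turn":[0,0,0,0,0,0]}'
python3 - <<'E'
from h import *
np.set_printoptions(precision=4,suppress=True)
o=readout.get_obs(); M=R.from_euler('xyz',o['tool_rot'],degrees=True).as_matrix(); print(o['tool_pos'],M[:,1])
c,im=shot('wrist','w3.png')
np.savez('w3.npz',K=c[0],R=c[1],t=c[2])
a=im[60:240,190:450,::-1]
cv2.imwrite('pics/w3c.png',cv2.resize(a,None,fx=3,fy=3,interpolation=2))
E
```

```text
time_s: 4.5
tool_pos: [0.643, 0.0517, 0.3577]
tool_rot: [-24.2, 89.3, -17.9]
force: [-0.2, -0.7, 0.3]
grip_width: 0.0873
[0.643  0.0517 0.3577] [-0.11    0.9939 -0.005 ]
```

View pics/w3c.png

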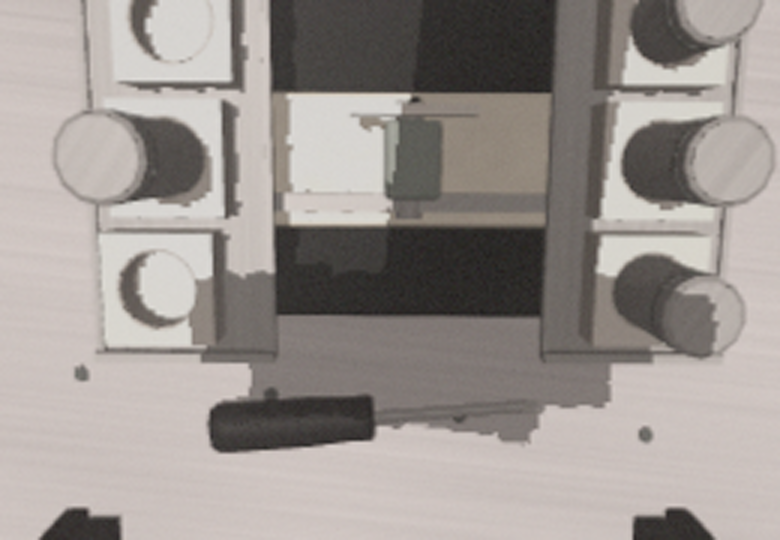

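Run:
```python
import cv2
a=cv2.imread('pics/w3.png')
cv2.imwrite('pics/w3r.png',cv2.resize(a[35:185,205:290],None,fx=4,fy=4,interpolation=2))
cv2.imwrite('pics/w3l.png',cv2.resize(a[35:185,365:455],None,fx=4,fy=4,interpolation=2))
```

```text
(no output)
```

View pics/w3r.png

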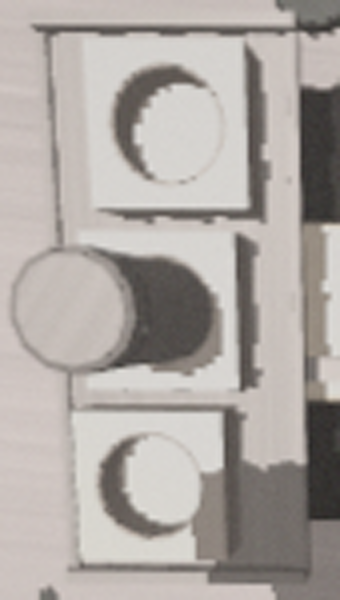

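View pics/w3l.png

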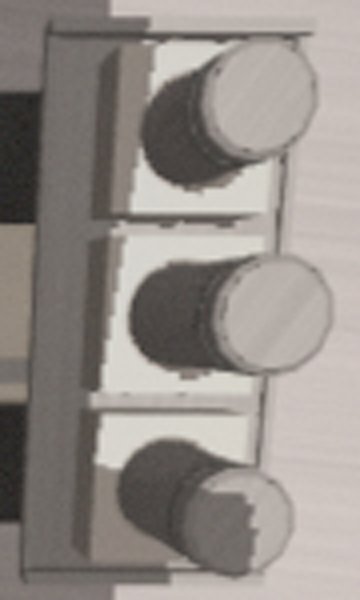

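```bash
cat > fit.py <<'E'
from h import *
from scipy.optimize import least_squares
np.set_printoptions(precision=4,suppress=True)
d=np.load('w3.npz'); K,Rc,t=(d['K'],d['R'],d['t'])
r=lambda u,v:((u+.5)/4+205-.5,(v+.5)/4+35-.5)
l=lambda u,v:((u+.5)/4+365-.5,(v+.5)/4+35-.5)
h=.022
obs=[]
def blk(side,bx,kind,**k):
    for n,uv in k.items():
        sx=1 if n[0]=='B' else -1; sy=1 if n[1]=='R' else -1   # image right=+y, down=+x
        if n=='H': sx=sy=0
        obs.append((side,bx,kind,sx*h,sy*h,(r if side<0 else l)(*uv)))
blk(-1,-.05,'n',TL=(80,37),BL=(97,210),BR=(249,208),TR=(246,40))
obs.append((-1,-.05,'n',0,0,r(168,124)))
blk(-1,0,'m',TR=(236,234),BR=(241,388),BL=(83,390))
blk(-1,.05,'f',TL=(72,408),TR=(223,408),BL=(80,565))
obs.append((-1,.05,'f',0,0,r(150,485)))
blk(1,-.05,'m',BL=(135,214))
blk(1,0,'m',BL=(104,395),BR=(268,395))
blk(1,.05,'m',TL=(98,412),TR=(252,412),BL=(88,560))
tops=dict(a=(1,-.05,l(259,99)),c=(1,0,l(274,314)),b=(1,.05,l(239,520)),d=(-1,0,r(73,309)))
L=dict(a=.084,b=.096,c=.108,d=.120)
def pr(p,X,Y,Z):
    x0,y0,yaw,tilt,on,of,rx,ry,dz=p
    w=np.array([x0+np.cos(yaw)*X-np.sin(yaw)*Y,y0+np.sin(yaw)*X+np.cos(yaw)*Y,Z+dz])
    q=R.from_rotvec([rx,ry,0]).as_matrix()@(Rc@w+t); q=K@q; return q[:2]/q[2]
def pts(p,o):
    s,bx,k,ax,ay,uv=o
    off=p[4] if k=='n' else p[5] if k=='f' else 0
    return pr(p,bx+ax,s*.095+ay+off,.12-s*p[3])
def res(p):
    e=[(pts(p,o)-o[5]) for o in obs]
    return np.r_[np.ravel(e),p[6]/.004,p[7]/.004,p[8]/.001,(p[3]-.0017)/.0005]
s=least_squares(res,[.575,.056,.1,.0017,.005,-.005,0,0,0],loss='soft_l1'); p=s.x
if __name__=='__main__':
    print(p,np.degrees(p[2])); print('sd',np.sqrt(np.diag(np.linalg.inv(s.jac.T@s.jac))))
    for o in obs: print(o[:3],(pts(p,o)-o[5]).round(2))
    for k,(sd,bx,uv) in tops.items():
        for q in 'abcd': print(k,q,(pr(p,bx,sd*.095,.094+L[q]-sd*p[3])-uv).round(1),end=' ')
        print()
    W=lambda X,Y:np.array([p[0]+np.cos(p[2])*X-np.sin(p[2])*Y,p[1]+np.sin(p[2])*X+np.cos(p[2])*Y])
    print('a',W(-.05,.095),'near',W(-.05,-.095+p[4]),'far',W(.05,-.095+p[5]))
E
python3 fit.py
```

```text
[ 0.574   0.0576  0.1033  0.0017  0.004  -0.0058  0.0001  0.0001  0.0004] 5.915925388791193
sd [0.0016 0.0017 0.0036 0.0005 0.0009 0.0009 0.004  0.004  0.001 ]
(-1, -0.05, 'n') [0.93 0.15]
(-1, -0.05, 'n') [-0.9  -0.56]
(-1, -0.05, 'n') [0.22 0.17]
(-1, -0.05, 'n') [-0.25 -0.38]
(-1, -0.05, 'n') [0.01 0.1 ]
(-1, 0, 'm') [ 0.13 -0.74]
(-1, 0, 'm') [0.13 0.54]
(-1, 0, 'm') [ 1.78 -0.21]
(-1, 0.05, 'f') [-0.14  0.51]
(-1, 0.05, 'f') [-0.19  0.75]
(-1, 0.05, 'f') [ 0.21 -1.48]
(-1, 0.05, 'f') [0.13 0.28]
(1, -0.05, 'm') [-5.34 -0.36]
(1, 0, 'm') [-0.37 -0.56]
(1, 0, 'm') [-3.67 -0.31]
(1, 0.05, 'm') [0.81 0.4 ]
(1, 0.05, 'm') [-0.14  0.65]
(1, 0.05, 'm') [1.03 0.42]
a a [ 1.7 -0.4] a b [ 6.  -2.5] a c [10.7 -4.7] a d [15.7 -7.1] 
c a [-6.8  0.4] c b [-2.8  0.4] c c [1.4 0.4] c d [6.  0.4] 
b a [-2.4 -0.6] b b [1.2 1.2] b c [5.1 3.1] b d [9.4 5.1] 
d a [10.   0.4] d b [6.9 0.4] d c [3.6 0.4] d d [-0.   0.3] 
a [0.5144 0.1469] near [ 0.5336 -0.0382] far [ 0.6341 -0.0376]
```

```bash
python3 -m pendant '{"xyz":[[-0.043,0.032,-0.03],[-0.043,0.032,-0.03],[-0.043,0.030,-0.03],[0,0,0],[0,0,0]],"turn":[-0.002,-0.002,-0.002,0,0]}' 0.75 12
python3 - <<'E'
from h import *
np.set_printoptions(precision=4,suppress=True)
o=readout.get_obs(); M=R.from_euler('xyz',o['tool_rot'],degrees=True).as_matrix(); print(o['tool_pos'],M)
E
```

```text
time_s: 5.18
tool_pos: [0.5063, 0.1464, 0.2661]
tool_rot: [-9.9, 89.2, -3.8]
force: [-0.3, -0.2, 0.0]
grip_width: 0.0655
[0.5063 0.1464 0.2661] [[ 0.0133 -0.1056  0.9943]
 [-0.0009  0.9944  0.1056]
 [-0.9999 -0.0023  0.0131]]
```

```bash
python3 -m pendant '{"xyz":[[0.008,0,-0.03],[0,0,-0.03],[0,0,0],[0,0,0]],"turn":[0,0,0,0]}'
python3 - <<'E'
from h import *
np.set_printoptions(precision=4,suppress=True)
o=readout.get_obs(); print(o['tool_pos'])
c,im=shot('wrist','w4.png')
for n in ['wrist','top']:
    if n=='top': shot('top','t4.png')
    for dd in pinpoint(n,'tube_a_mid')[:2]: print(n,dd['score'],toworld(cam(n),dd['at']))
E
```

```text
time_s: 5.68
tool_pos: [0.5207, 0.1436, 0.2116]
tool_rot: [1.1, 88.6, 6.8]
force: [-1.6, -0.5, 0.3]
grip_width: 0.0649
[0.5207 0.1436 0.2116]
```

View pics/w4.png

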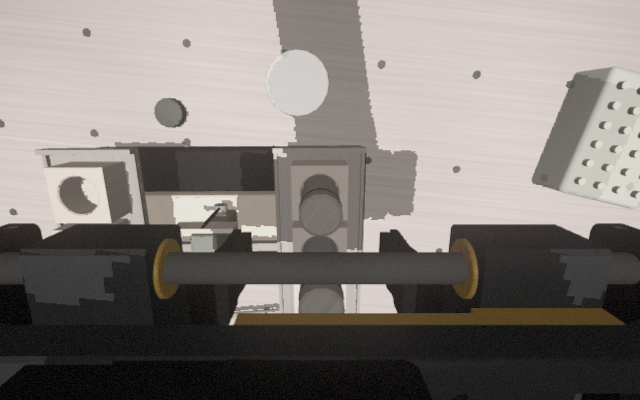

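```bash
python3 -m pendant '{"xyz":[[0,0,0],[0,0,0]],"turn":[0,0]}'
python3 - <<'E'
from h import *
np.set_printoptions(precision=4,suppress=True)
o=readout.get_obs(); M=R.from_euler('xyz',o['tool_rot'],degrees=True).as_matrix(); print(o['tool_pos'],M,o['joint_velocities'])
c,im=shot('wrist','w5.png')
print(onplane(c,(321,213),.1763),onplane(c,(77,194),.1217))
for n in ['wrist','top']:
    if n=='top': shot('top','t5.png')
    for dd in pinpoint(n,'tube_a_mid')[:2]: print(n,dd['score'],toworld(cam(n),dd['at']))
cv2.imwrite('pics/w5c.png',cv2.resize(im[130:260,30:430,::-1],None,fx=2,fy=2,interpolation=2))
E
```

```text
time_s: 6.12
tool_pos: [0.5202, 0.1445, 0.2118]
tool_rot: [3.3, 88.5, 9.0]
force: [-0.0, -0.4, -0.5]
grip_width: 0.0648
[0.5202 0.1445 0.2118] [[ 0.025  -0.1008  0.9946]
 [ 0.004   0.9949  0.1007]
 [-0.9997  0.0014  0.0253]] [-0.1122 -0.1769 -0.0668 -0.1224 -0.0834  0.2291  0.0422]
[0.5118 0.1473 0.1763] [ 0.5323 -0.0387  0.1217]
top 0.5 [ 0.5827 -0.0326  0.0897]
```

View pics/w5c.png

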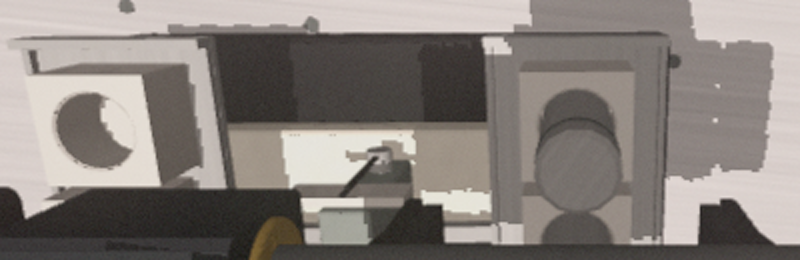

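```bash
python3 -m pendant '{"xyz":[[-0.003,0.001,-0.01],[-0.003,0,-0.01],[-0.001,0,-0.01],[0,0,-0.01],[0,0,0],[0,0,0]],"turn":[0,0,0,0,0,0]}'
python3 - <<'E'
from h import *
np.set_printoptions(precision=4,suppress=True)
o=readout.get_obs(); M=R.from_euler('xyz',o['tool_rot'],degrees=True).as_matrix(); print(o['tool_pos'],M)
E
```

```text
time_s: 7.08
tool_pos: [0.5116, 0.1453, 0.1674]
tool_rot: [0.9, 88.7, 6.7]
force: [-0.1, 0.1, 0.0]
grip_width: 0.065
[0.5116 0.1453 0.1674] [[ 0.0225 -0.1009  0.9946]
 [ 0.0026  0.9949  0.1009]
 [-0.9997  0.0003  0.0226]]
```

```bash
python3 -m pendant '{"xyz":[[0.002,0.0005,-0.01],[0,0,-0.01],[0,0,-0.001],[0,0,0]],"turn":[0,0,0,0]}'
python3 - <<'E'
from h import *
np.set_printoptions(precision=4,suppress=True)
o=readout.get_obs(); print(o['tool_pos'],o['force'])
c,im=shot('wrist','w6.png'); cv2.imwrite('pics/w6c.png',cv2.resize(im[130:300,200:430,::-1],None,fx=3,fy=3,interpolation=2))
c,im=shot('scene','s6.png'); cv2.imwrite('pics/s6c.png',cv2.resize(im[115:250,285:395,::-1],None,fx=4,fy=4,interpolation=2))
E
```

```text
time_s: 7.58
tool_pos: [0.5141, 0.1458, 0.1452]
tool_rot: [0.8, 88.7, 6.6]
force: [0.5, 0.6, -0.4]
grip_width: 0.0653
[0.5141 0.1458 0.1452] [ 0.4864  0.5621 -0.4218]
```

View pics/w6c.png

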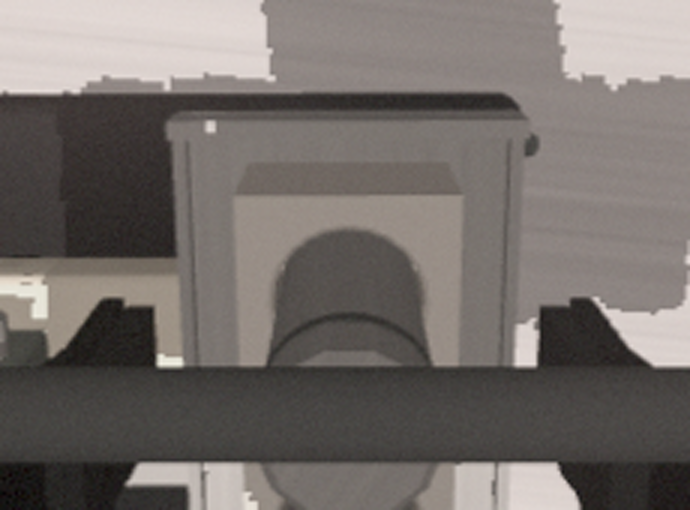

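View pics/s6c.png

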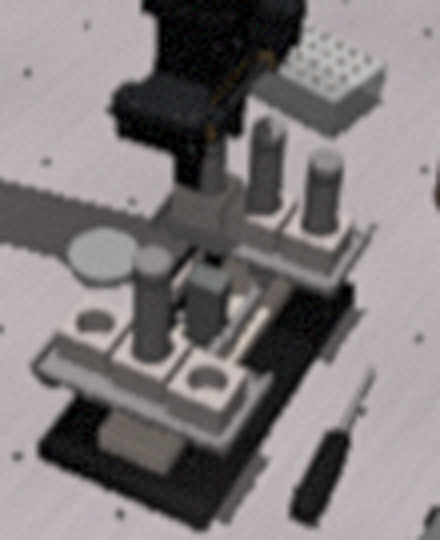

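```bash
python3 -m pendant '{"xyz":[[0,0,0],[0,0,0],[0,0,0],[0,0,0],[0,0,0],[0,0,0]],"turn":[0,0,0,0,0,0]}' 0.25 12
python3 - <<'E'
from h import *
o=readout.get_obs(); print(o['tool_pos'],o['force'],o['wrist_torque'])
E
```

```text
time_s: 8.43
tool_pos: [0.5146, 0.1461, 0.1462]
tool_rot: [2.9, 88.6, 8.7]
force: [0.6, -0.6, -0.2]
grip_width: 0.0274
[0.51461054 0.14612302 0.14620813] [ 0.56133598 -0.56666819 -0.18166871] [-0.03546784  0.02157502 -0.02372646]
```

```bash
python3 -m pendant '{"xyz":[[0,0,0.006],[0,0,0.008],[0,0,0.01],[0,0,0.01],[0,0,0.01],[0,0,0.01],[0,0,0.003],[0,0,0]],"turn":[0,0,0,0,0,0,0,0]}'
python3 - <<'E'
from h import *
np.set_printoptions(precision=4,suppress=True)
o=readout.get_obs(); M=R.from_euler('xyz',o['tool_rot'],degrees=True).as_matrix();print(o['tool_pos'],o['force'],o['wrist_torque'],M)
c,im=shot('wrist','w7.png'); cv2.imwrite('pics/w7c.png',cv2.resize(im[130:300,30:430,::-1],None,fx=2,fy=2,interpolation=2))
np.savez('w7.npz',K=c[0],R=c[1],t=c[2])
c,im=shot('scene','s7.png'); cv2.imwrite('pics/s7c.png',cv2.resize(im[100:250,285:395,::-1],None,fx=4,fy=4,interpolation=2))
E
```

```text
time_s: 9.43
tool_pos: [0.515, 0.1462, 0.2082]
tool_rot: [4.4, 88.5, 10.1]
force: [-0.6, -0.0, -0.4]
grip_width: 0.0275
[0.515  0.1462 0.2082] [-0.6328 -0.0456 -0.3697] [0.0047 0.022  0.0371] [[ 0.026  -0.1009  0.9946]
 [ 0.0047  0.9949  0.1008]
 [-0.9997  0.002   0.0263]]
```

View pics/w7c.png

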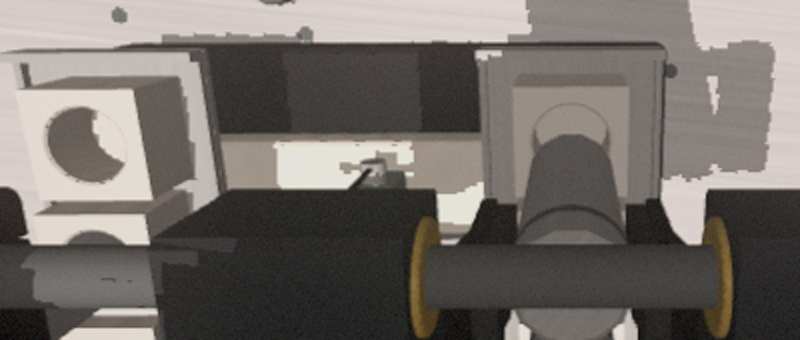

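View pics/s7c.png

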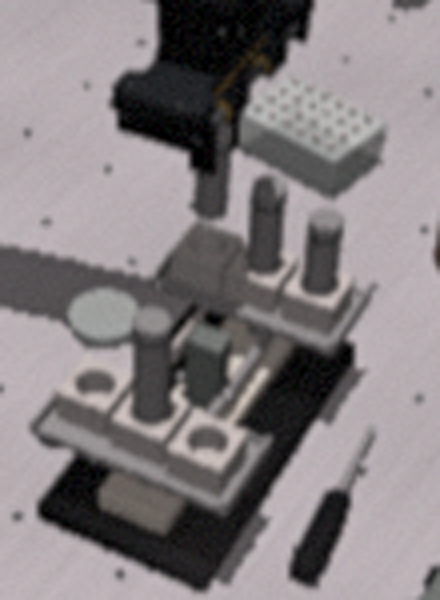

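Run:
```python
from h import *
from cv2 import resize
np.set_printoptions(precision=4,suppress=True)
im=cv2.imread('pics/w7.png')
a=cv2.resize(im[160:240,30:110],None,fx=5,fy=5,interpolation=2); b=cv2.resize(im[160:240,270:350],None,fx=5,fy=5,interpolation=2)
cv2.imwrite('pics/w7d.png',np.hstack([a,b]))
```

```text
(no output)
```

View pics/w7d.png

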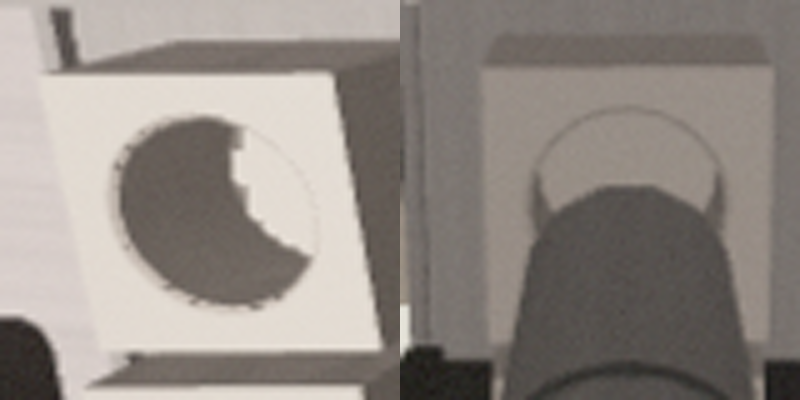

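Run:
```python
from h import *
np.set_printoptions(precision=4,suppress=True)
d=np.load('w7.npz'); c=(d['K'],d['R'],d['t'])
def f(u,v,ou): return ((u+.5)/5+ou-.5,(v+.5)/5+160-.5)
N=[onplane(c,f(*q,30),.1209)[:2] for q in [(42,73),(333,73),(102,352),(382,352)]]
A=[onplane(c,f(*q,270),.1191)[:2] for q in [(82,66),(374,66),(87,345),(368,345)]]
N=np.array(N);A=np.array(A)
print(N,A); n=N.mean(0);a=A.mean(0); print('n',n,'a',a,'disp',n-a)
for B in (N,A):print(np.linalg.norm(B[1]-B[0]),np.linalg.norm(B[2]-B[0]),np.degrees(np.arctan2(-(B[1]-B[0])[0],(B[1]-B[0])[1])),np.degrees(np.arctan2((B[2]-B[0])[1],(B[2]-B[0])[0])))
e=lambda q,ou,z:onplane(c,f(*q,ou),z)[:2]
print('hole n L,R,T,B',e((111,200),30,.1209),e((319,215),30,.1209),e((205,116),30,.1209),e((240,307),30,.1209))
print('hole a T',e((230,106),270,.1191),'L',e((135,195),270,.1191),'R',e((322,195),270,.1191))
dv=n-a; 
for yaw in (5.5,5.7,5.9,6.1):
  y=np.radians(yaw);print(yaw, 'bx',np.cos(y)*dv[0]+np.sin(y)*dv[1],'by',-np.sin(y)*dv[0]+np.cos(y)*dv[1])
```

```text
[[ 0.5136 -0.0626]
 [ 0.5093 -0.0192]
 [ 0.5579 -0.0586]
 [ 0.5536 -0.0149]] [[0.4944 0.1221]
 [0.49   0.1659]
 [0.5389 0.1263]
 [0.5345 0.1705]]
n [ 0.5336 -0.0388] a [0.5144 0.1462] disp [ 0.0192 -0.185 ]
0.04358989764265357 0.04446616906342914 5.729204720425572 5.163216161209429
0.04406188150156369 0.04471085511459077 5.7294104569591 5.4123388356292566
hole n L,R,T,B [ 0.5327 -0.0545] [ 0.5319 -0.023 ] [ 0.5179 -0.0389] [ 0.5482 -0.0364]
hole a T [0.4983 0.1449] L [0.5137 0.1318] R [0.5108 0.1605]
5.5 bx 0.00134544129974324 by -0.18603080251379409
5.7 bx 0.0006960644187844339 by -0.1860343656170607
5.9 bx 4.6679056500350397e-05 by -0.18603566195029111
6.1 bx -0.0006027068745532993 by -0.18603469149768997
```

```bash
python3 -m pendant '{"xyz":[[0.0025,-0.0235,0],[0.0025,-0.0235,0],[0.0025,-0.0235,0],[0.0025,-0.0235,0],[0.0025,-0.0235,0],[0.0025,-0.0235,0],[0.0025,-0.0235,0],[0.0013,-0.0205,0],[0,0,0],[0,0,0]],"turn":[0,0,0,0,0,0,0,0,0,0]}'
python3 - <<'E'
from h import *
np.set_printoptions(precision=4,suppress=True)
o=readout.get_obs(); M=R.from_euler('xyz',o['tool_rot'],degrees=True).as_matrix();print(o['tool_pos'],o['force'],M)
E
```

```text
time_s: 10.78
tool_pos: [0.5305, -0.0432, 0.203]
tool_rot: [1.2, 89.0, 7.1]
force: [-0.1, 0.2, -1.1]
grip_width: 0.0277
[ 0.5305 -0.0432  0.203 ] [-0.1136  0.2383 -1.0829] [[ 0.0174 -0.1031  0.9945]
 [ 0.0022  0.9947  0.1031]
 [-0.9998  0.0004  0.0175]]
```

```bash
python3 -m pendant '{"xyz":[[0.0037,0.0043,-0.005],[0,0,-0.008],[0,0,-0.008],[0,0,0],[0,0,0]],"turn":[0,0,0,0,0]}'
python3 - <<'E'
from h import *
np.set_printoptions(precision=4,suppress=True)
o=readout.get_obs(); M=R.from_euler('xyz',o['tool_rot'],degrees=True).as_matrix();print(o['tool_pos'],o['force'],M)
c,im=shot('wrist','w8.png'); cv2.imwrite('pics/w8c.png',cv2.resize(im[130:300,220:420,::-1],None,fx=3.5,fy=3.5,interpolation=2))
np.savez('w8.npz',K=c[0],R=c[1],t=c[2])
E
```

```text
time_s: 11.4
tool_pos: [0.5339, -0.0352, 0.1795]
tool_rot: [3.3, 89.1, 9.5]
force: [-0.4, 0.2, 0.0]
grip_width: 0.0277
[ 0.5339 -0.0352  0.1795] [-0.3758  0.1885  0.0354] [[ 0.0155 -0.1079  0.994 ]
 [ 0.0026  0.9942  0.1078]
 [-0.9999  0.0009  0.0157]]
```

View pics/w8c.png

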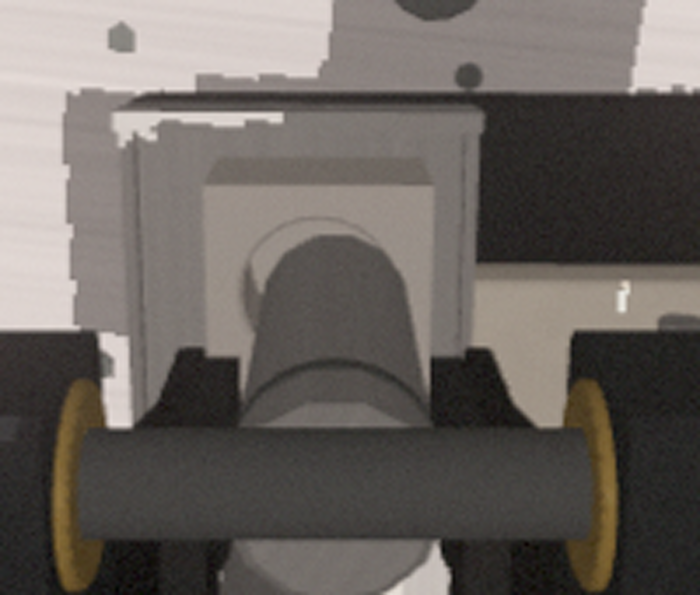

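```bash
python3 -m pendant '{"xyz":[[0,-0.002,0],[0,-0.002,0],[0,0,0],[0,0,0],[0,0,0]],"turn":[0,0,0,0,0]}'
python3 - <<'E'
from h import *
np.set_printoptions(precision=4,suppress=True)
o=readout.get_obs(); M=R.from_euler('xyz',o['tool_rot'],degrees=True).as_matrix();print(o['tool_pos'],o['force'],M[:,0])
c,im=shot('wrist','w9.png'); cv2.imwrite('pics/w9c.png',cv2.resize(im[170:260,260:360,::-1],None,fx=6,fy=6,interpolation=2))
E
```

```text
time_s: 12.08
tool_pos: [0.5343, -0.0399, 0.1803]
tool_rot: [3.9, 89.0, 10.1]
force: [-0.4, 0.1, -0.5]
grip_width: 0.0273
[ 0.5343 -0.0399  0.1803] [-0.4011  0.1175 -0.5471] [ 0.0169  0.003  -0.9999]
```

View pics/w9c.png

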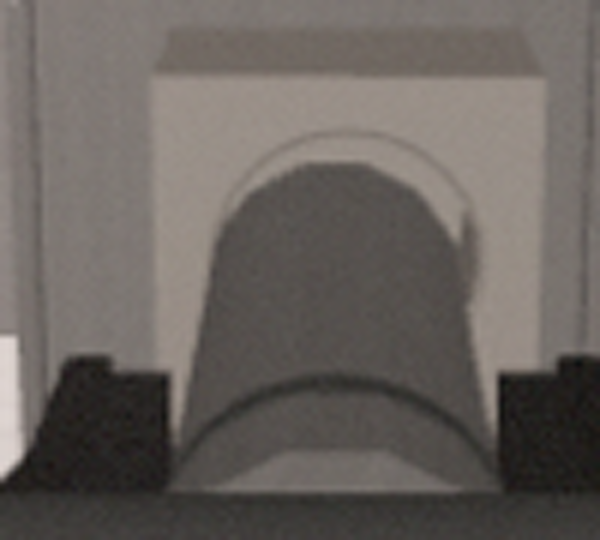

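Run:
```python
from h import *
np.set_printoptions(precision=4,suppress=True)
c=cam('wrist'); f=lambda u,v:((u+.5)/6+260-.5,(v+.5)/6+170-.5)
for z in (.1255,.1264,.1273): print('foot',onplane(c,f(340,161),z))
print('hole',onplane(c,f(347,129),.1209),'block edge',onplane(c,f(150,74),.1209),onplane(c,f(546,76),.1209))
```

```text
foot [ 0.5204 -0.0406  0.1255]
foot [ 0.5202 -0.0407  0.1264]
foot [ 0.5199 -0.0407  0.1273]
hole [ 0.5178 -0.0401  0.1209] block edge [ 0.5138 -0.0627  0.1209] [ 0.5094 -0.0186  0.1209]
```

```bash
python3 -m pendant '{"xyz":[[0,0.0012,0],[0,0,-0.002],[0,0,-0.001],[0,0,-0.001],[0,0,0]],"turn":[0,0,0,0,0]}'
```

```text
time_s: 12.75
tool_pos: [0.5342, -0.0384, 0.1758]
tool_rot: [3.9, 89.0, 10.1]
force: [0.4, 0.4, -0.6]
grip_width: 0.0275
```

```bash
python3 -m pendant '{"xyz":[[0,0,-0.0015],[0,0,-0.0015],[0,0,-0.0015],[0,0,0]],"turn":[0,0,0,0]}'
python3 - <<'E'
from h import *
np.set_printoptions(precision=4,suppress=True)
for i in range(3):
    c,im=shot('wrist','w10.png'); o=readout.get_obs(); print(o['tool_pos'],o['force'])
cv2.imwrite('pics/w10c.png',cv2.resize(im[170:260,260:360,::-1],None,fx=6,fy=6,interpolation=2))
E
```

```text
time_s: 13.25
tool_pos: [0.5342, -0.0384, 0.171]
tool_rot: [3.9, 89.0, 10.0]
force: [0.4, 0.0, -0.6]
grip_width: 0.0274
[ 0.5343 -0.0385  0.171 ] [ 0.0391  0.1157 -0.6233]
[ 0.5344 -0.0385  0.1711] [ 0.0587 -0.7094  0.147 ]
[ 0.5344 -0.0385  0.1712] [-0.2972  0.6077 -0.6126]
```

View pics/w10c.png

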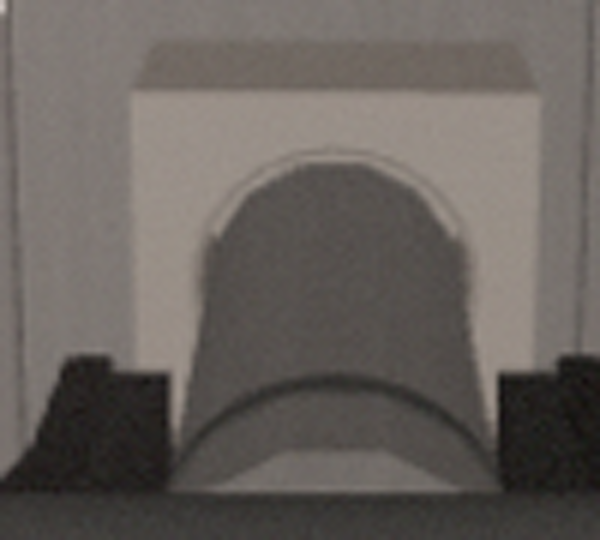

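```bash
python3 -m pendant '{"xyz":[[0,0,-0.0015],[0,0,-0.0015],[0,0,-0.0015],[0,0,-0.0015],[0,0,0]],"turn":[0,0,0,0,0]}'
python3 - <<'E'
from h import *
np.set_printoptions(precision=4,suppress=True)
F=[]
for i in range(4):
    c,im=shot('wrist','w11.png'); o=readout.get_obs(); F.append(o['force'])
print(o['tool_pos'],np.mean(F,0))
cv2.imwrite('pics/w11c.png',cv2.resize(im[170:260,260:360,::-1],None,fx=6,fy=6,interpolation=2))
c,im=shot('scene','s11.png'); cv2.imwrite('pics/s11c.png',cv2.resize(im[100:250,285:395,::-1],None,fx=4,fy=4,interpolation=2))
E
```

```text
time_s: 14.02
tool_pos: [0.5343, -0.0384, 0.1647]
tool_rot: [3.8, 89.0, 10.0]
force: [-0.3, -0.5, -0.6]
grip_width: 0.0275
[ 0.5345 -0.0384  0.165 ] [-0.2178  0.2193 -0.4733]
```

View pics/w11c.png

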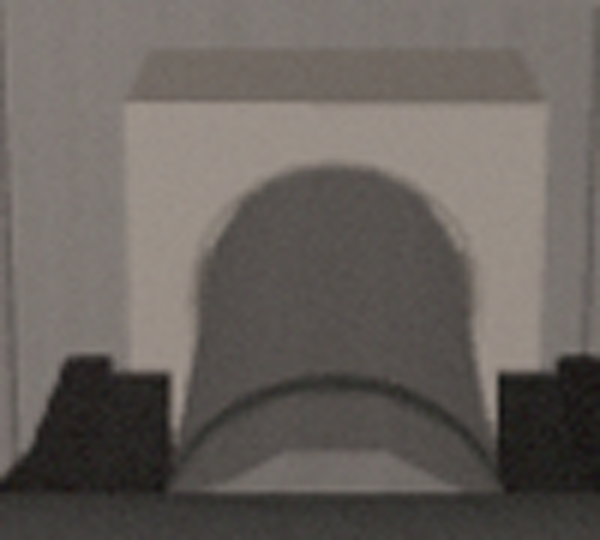

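View pics/s11c.png

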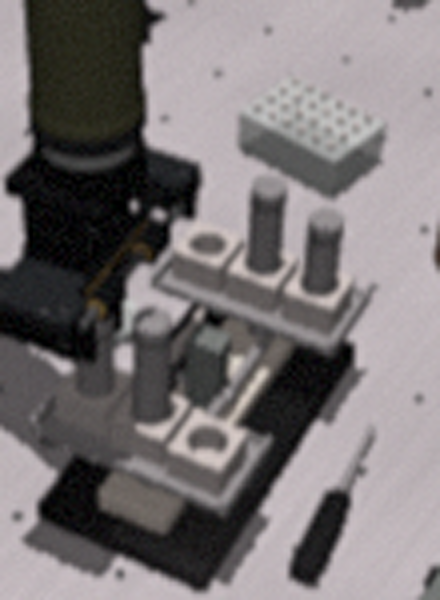

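```bash
python3 -m pendant '{"xyz":[[0,0,-0.003],[0,0,-0.003],[0,0,-0.003],[0,0,-0.003],[0,0,-0.0015],[0,0,0],[0,0,0]],"turn":[0,0,0,0,0,0,0]}'
python3 - <<'E'
from h import *
np.set_printoptions(precision=4,suppress=True)
F=[]
for i in range(4):
    c,im=shot('wrist','w12.png'); o=readout.get_obs(); F.append(o['force'])
print(o['tool_pos'],np.mean(F,0))
cv2.imwrite('pics/w12c.png',cv2.resize(im[170:260,260:360,::-1],None,fx=6,fy=6,interpolation=2))
E
```

```text
time_s: 15.15
tool_pos: [0.5344, -0.0384, 0.1503]
tool_rot: [3.9, 89.0, 10.1]
force: [0.6, -0.6, -0.5]
grip_width: 0.0276
[ 0.5344 -0.0384  0.1504] [-0.2727 -0.1591 -0.2083]
```

View pics/w12c.png

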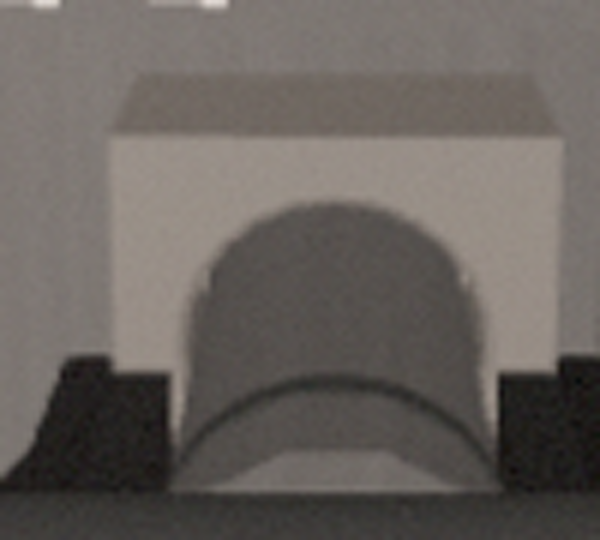

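```bash
python3 -m pendant '{"xyz":[[0,0,-0.001],[0,0,-0.001],[0,0,0],[0,0,0]],"turn":[0,0,0,0]}'; python3 -m pendant '{"xyz":[[0,0,0],[0,0,0],[0,0,0],[0,0,0],[0,0,0],[0,0,0]],"turn":[0,0,0,0,0,0]}' 0.6
python3 - <<'E'
from h import *
np.set_printoptions(precision=4,suppress=True)
c,im=shot('wrist','w13.png'); o=readout.get_obs(); print(o['tool_pos'],o['force'])
cv2.imwrite('pics/w13c.png',cv2.resize(im[170:330,240:380,::-1],None,fx=4,fy=3.7,interpolation=2))
E
```

```text
time_s: 15.85
tool_pos: [0.5345, -0.0384, 0.1484]
tool_rot: [4.0, 89.0, 10.2]
force: [-0.3, -0.1, -0.3]
grip_width: 0.0275
time_s: 16.6
tool_pos: [0.5347, -0.0384, 0.1486]
tool_rot: [4.1, 89.0, 10.2]
force: [-0.1, -0.7, 0.7]
grip_width: 0.0519
[ 0.5347 -0.0384  0.1486] [ 0.4406  0.3438 -0.8068]
```

View pics/w13c.png

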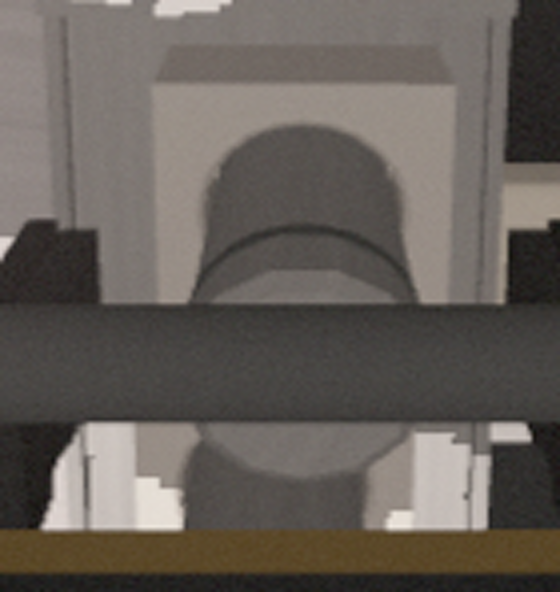

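Released; tube upright. Now go straight up and look again.

```bash
python3 -m pendant '{"xyz":[[0,0,0.008],[0,0,0.015],[0,0,0.025],[0,0,0.04],[0,0,0.04],[0.02,0.03,0.04],[0.04,0.03,0.02],[0.04,0.03,0],[0,0,0],[0,0,0]],"turn":[0,0,0,0,0,0,0,0,0,0]}'
python3 - <<'E'
from h import *
c,im=shot('wrist','w14.png'); o=readout.get_obs(); print(o['tool_pos'])
np.savez('w14.npz',K=c[0],R=c[1],t=c[2])
c,im=shot('scene','s14.png'); cv2.imwrite('pics/s14c.png',cv2.resize(im[120:250,285:395,::-1],None,fx=4.5,fy=4.5,interpolation=2))
E
```

```text
time_s: 17.9
tool_pos: [0.6371, 0.0527, 0.3538]
tool_rot: [4.6, 88.4, 10.6]
force: [-0.5, -0.7, 1.2]
grip_width: 0.0521
[0.63691131 0.05354646 0.35349956]
```

View pics/w14.png

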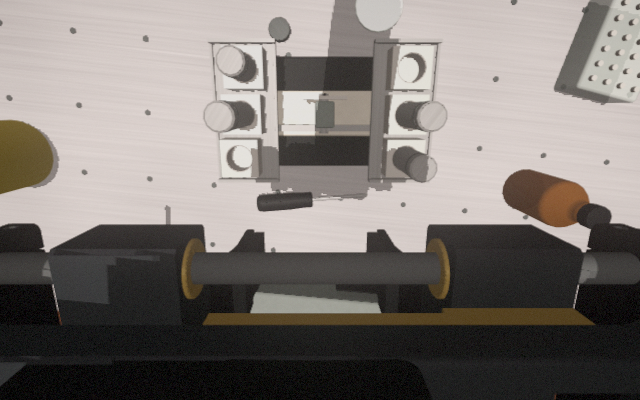

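View pics/s14c.png

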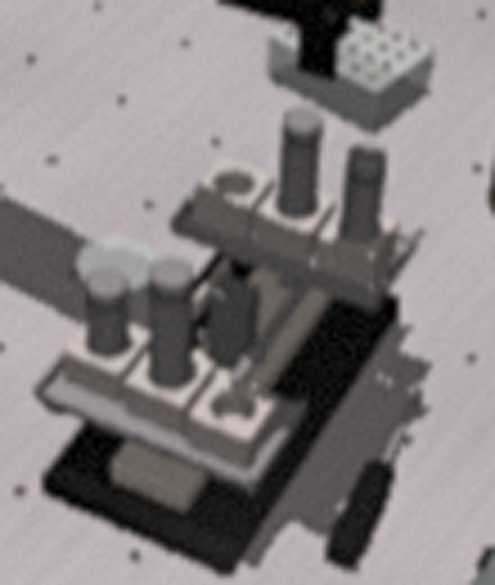

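```bash
python3 -m pendant '{"xyz":[[0,0,0],[0,0,0],[0,0,0],[0,0,0],[0,0,0],[0,0,0],[0,0,0],[0,0,0]],"turn":[0,0,0,0,0,0,0,0]}'
python3 - <<'E'
from h import *
c,im=shot('wrist','w15.png')
np.savez('w15.npz',K=c[0],R=c[1],t=c[2])
for k in ['tube_a_mid','tube_d_mid','pan_r_floor','pan_l_floor','place_near']:
    for d in pinpoint('wrist',k)[:1]: print(k,round(d['score'],2),toworld(c,d['at']))
cv2.imwrite('pics/w15r.png',cv2.resize(im[30:190,195:455,::-1],None,fx=3,fy=3,interpolation=2))
# project expected
def W(X,Y,Z,p=(.574,.0576,.1033)): return [p[0]+np.cos(p[2])*X-np.sin(p[2])*Y,p[1]+np.sin(p[2])*X+np.cos(p[2])*Y,Z]
q=lambda P:((proj(c,P)-[195,30])*3).round(0)
print('a top home',q(W(-.05,-.091,.178)),'+5mm',q(W(-.05,-.091,.183)),'d top',q(W(0,-.095,.214)),'c',q(W(0,.095,.202)),'b',q(W(.05,.095,.190)))
print('far hole',q(W(.05,-.1008,.12)))
E
```

```text
time_s: 19.0
tool_pos: [0.6351, 0.0511, 0.355]
tool_rot: [11.6, 88.3, 17.6]
force: [-0.1, 0.0, -0.1]
grip_width: 0.0527
tube_a_mid 0.89 [ 0.53438869 -0.03656927  0.13806289]
tube_d_mid 0.96 [ 0.580667   -0.04042217  0.15375535]
pan_r_floor 0.81 [ 0.58803368 -0.03843176  0.08864836]
pan_l_floor 0.67 [0.56681874 0.1521751  0.09363235]
place_near 0.64 [ 0.53258431 -0.03694961  0.11665122]
a top home [106.  98.] +5mm [102.  96.] d top [ 75. 268.] c [714. 266.] b [687. 422.]
far hole [134. 390.]
```

View pics/w15r.png

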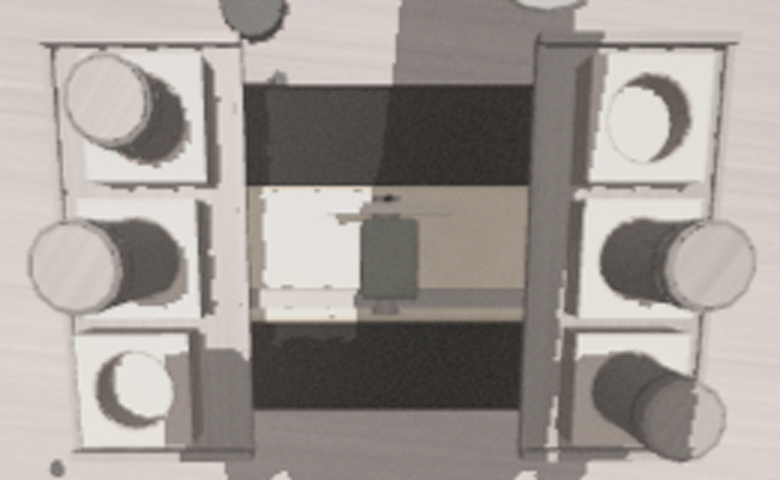

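```bash
python3 -c "
from cell import sign_off
print(sign_off())"
```

```text
the job is handed in; nothing more can be done
None
```

I moved the shortest tube (a, 40 g) from the left pan into the right pan's -x pocket and handed the job in at about 19 s.

**Why tube a:** the tops in the wrist picture matched a, c and b on the left and d on the right. Moving a leaves about 260 g on each side.

**Placing it:** the empty block sat about 4 mm towards +y of its nominal place in the camera fit. I lined the tube up by camera, so no search slide was needed. It went down into the pocket with no contact force above the noise (under about 1 N). I let go of it about half a millimetre above the bottom.

**Last checks:**
- **Standing home:** in the last wrist picture, tube a's top showed within about 1 mm of where a fully home tube should be. The network put the tube's middle about 2 mm higher than that, which is within its error. The tube stands upright.
- **Other tubes:** the tops of c and d showed where expected, and b looked undisturbed.
- **Level pans:** I did not measure this precisely. The network read the pan floors at 89 and 94 mm, 5 mm apart, and each reading is good only to about 4 mm. Levelness therefore rests on the tube masses matching to within 2 %.
- **Robot:** the arm was clear of everything, with the gripper open.
- **Arm tracking:** the tool tilted by 1 to 1.7° during the moves. I allowed for this when placing the tube.

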